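Rock a tight rail block out of its sprung holder and hold it clear

TASK

The bottle line is being changed over: take out the white rail block with the square upright grip, which is pinched tightly in its holder on the bench. Keep hold of the grip and rock the block lengthwise from end to end, at least twice each way by some 5 to 10 degrees before it comes out, easing it up a little with each swing until it comes free; do not pull it straight up, because the holder's sprung plate must not be dragged up from its timber base. Finish still holding the block upright and still just above its seat, clear of the holder by about a finger's breadth, and leave the round-knobbed block seated in the other holder.

Things in the scene. Friction and masses are not known exactly. Their poses are not given: they have to be found in the camera images.
- grip (a point): Centre of the upright grip (square bar 20 x 20 mm, 45 mm tall) of the white block to free; axes are the block's: x its length (the rocking direction), z up. The grip stands mid-length on a body 60 mm long (x), 20 thick (y), 24 high; under that a foot 24 long, 16 thick, 6 high. Underside 52.5 mm below this point. 70 to 140 g. Rocking turns it about y; fingers closed along x hold it firmly.
- seat (a point): Where the middle of the block's underside sits at the start, 30 mm above the bench, on the holder's plate; fixed to the timber base; axes as the seated block's. End stops 7 mm high leave 5 mm free at each end of the block's body.
- cheeks (a point): Midway between the tops of the two steel cheeks, 18 mm above the seat. They are 40 mm long (x), 10 mm thick, and pinch the body's broad faces (the -y one rigid, the +y one sprung with 20 N). The block is let go once raised 12 mm; its underside passes the cheeks' tops at 18 mm. While it turns about y the friction at its two ends cancels, so it walks up when eased about 2 mm up per swing.
- holder: Holder of the block to free: pine base 120 (x) x 84 x 18 mm fixed to the bench, origin under its middle; on it a grey metal plate 86 x 60 x 12 mm with the cheeks and end stops.
- plate (a joint): How far the holder's sprung plate is dragged up from its timber base, m; 0 = down. About 14 N (spring and weight) hold it down; a straight pull on the pinched block needs 20 to 27 N and so drags the plate up. It settles back by itself.
- knob (a point): Middle of the round knob (head 34 mm across) of the other white block, which has the same body and sits in the other, like holder: leave it seated.
There are look-alikes about, which are no part of the job. Leave any pink look-alike of the part that bears grip alone. What is shaped like the holder but red is not meant.

How it is judged (in metres and radians):
On the way, in this order (a step that is already met when the one before it is completed fails the run):
1. the block, still in its seat, is rocked one way (+x end up) by more than 0.05 rad (angle between grip's own x axis and vertical below 1.52 rad and z of grip in the frame of seat below 0.0715 m), for 0.02 s.
2. then, still in its seat, it is rocked the other way (+x end down) by more than 0.05 rad (angle between grip's own x axis and vertical above 1.62 rad and z of grip in the frame of seat below 0.0715 m), for 0.02 s.
3. then, still in its seat, it is rocked the first way again (+x end up) (all of step 1), for 0.02 s.
4. the block is up clear of the cheeks (z of grip in the frame of seat above 0.0725 m), for 0.2 s.
At the end, for the whole second after the job is handed in: The robot holds the block in its fingers, still, upright within 0.2 rad, over its seat (within 25 mm), its underside 20 to 60 mm above the seat (2 to 42 mm above the cheeks' tops), nothing of the holder touching it; the plate is down (under 2 mm) and the round-knobbed block has moved less than 8 mm (z of grip in the frame of seat between 0.0725 and 0.1125 m and horizontal distance between grip and seat below 0.025 m and angle between grip's own z axis and vertical below 0.2 rad and contact force between block and the fingers above 2 N and contact force between block and holder below 0.2 N and linear speed of block below 0.02 m/s and value of joint plate below 0.002 m and distance of knob from where it was at the start of the episode below 0.008 m); the arm keeps its last pose, push and grip.
It fails at once if the sprung plate is dragged more than 6 mm up from its base (pulled too hard) (value of joint plate above 0.006 m).
It fails at once if the block is pulled far away from its holder (distance between grip and seat above 0.16 m).
It fails at once if the round-knobbed block is disturbed (distance of knob from where it was at the start of the episode above 0.012 m).
It also fails if it takes over 42 s, if anything falls off the work surface, if the arm or the gripper's body presses on something with over 40 N, if the wrist force passes 120 N, or if a joint passes its speed limit or range.

ROBOT

A 6-joint arm with a two-finger parallel gripper is mounted at the origin on the work surface. World frame = base frame: x ahead of the robot, y to its left, z up, the work surface at z = 0. Lengths are in mm, angles in rad, forces in N, time in s.
With the tool pointing down it reaches from about 350 to 875 mm from the base axis. Payload 4.2 kg.
Tool frame: the origin (TCP) lies midway between the tips of the shut fingers; the grasp point (between the pads) lies 19 mm behind it; z points along the fingers, y is the line along which they close (so a half turn about z gives the same grasp; the last joint's range is limited). The gripper opens to 85 mm and grips with 20 to 120 N. Pads are 22 mm wide; open, the fingers measure 114 mm over their backs; the gripper's body (76 mm by 85 mm) begins 54 mm behind the grasp point. The pads swing forward as they close: fully open they stand 13 mm farther back than shut.
Start: joints at [1.558, 0.385, 0.008, 0, -1.194, -0.259], TCP at [167.759, 602.043, 231.312] pointing down, gripper open.
Joint ranges: [-3.14, 3.14], [-1.21, 2.06], [-1.07, 1.41], [-3.16, 2.05], [-2.99, -0.16], [-3.1, 3.1]. Speed limits (rad/s): [2.79, 2.79, 3.14, 3.14, 3.14, 3.14].

INTERFACE

Orientations are given as a unit quaternion [x, y, z, w].
In Python, from bench import arm gives the robot as it stands. The module is installed in compiled form; this text tells all that it offers.
- The arm moves only by the shell command python3 -m handwheel 'ROWS' [OPENING]. ROWS is JSON, a list of rows, each an object of numbers: "x", "y", "z": the shift along the world's x, y, z each as a share of 20 cm, from -1 to 1; "ax", "ay", "az": the turn, a rotation vector about the world's x, y, z each as a share of 90 degrees, from -1 to 1. In form: [{"x": .., "y": .., "z": .., "ax": .., "ay": .., "az": ..}, ...]. A call has exactly 8 rows; each row shifts and turns the commanded pose from where the row before left it; what a row does not reach is not made up. A row lasts 1/10 s, in which the tool goes at most 50 mm and 8.59 degrees, less where a joint would pass 70% of its speed; a pose out of reach is approached as far as the arm can. A call with a number of a shift or a turn outside -1 to 1 is refused whole. A call with a gripper value outside its range is refused whole. OPENING is the opening, from -1 (shut) to 1 (fully open), set as the call begins (- or left out, the last holds). The fingers move at their own pace and stop on an object; the grip force is fixed at half the most. Time passes only in rows, so rows that do not move let the fingers close, or fill a call up. It gives the time, the measured TCP pose, the force, the opening and the grip force at its end, in the units of the state.
- arm.read_state(): the state, without advancing time (a new reading comes with each control period).
- arm.get_image(name): name is "side" or "top"; returns the picture (384x512x3 uint8, red, green, blue); there is no depth.
- arm.camera_params(name): a dict with "K" (3x3 intrinsics, pixels), "position" and "orientation" of the camera in the world. Camera axes: x right, y down, z forward; pixel columns grow to the right and rows downward; lengths in mm; the calibration is good to about 2 mm. A picture is of the moment at which its call begins. camera_params takes no time and is no camera call.
- arm.job_done(): hands the job in; it is judged then, once.
The state is a dict: "clock": time; "joints": joint angles; "joint_vel": joint speeds; "joint_efforts": joint torques, N m; "position": TCP position; "ee_rot": TCP orientation; "contact_force": force on the tool from outside, world axes, zero at the start; "wrist_torque": the same for the moment, N m; "gripper_width": finger opening in mm; "grasp_force": force on a finger pad.
Only numpy, scipy, OpenCV 4.12 (cv2) and the standard library are available. Lean on these libraries where they do the work, as an engineer would, in place of code of your own. Each camera call takes 0.05 s, during which the arm holds its last target. There are 200 camera calls.

## Working session

There is one attempt and no reset: what is moved stays moved. The work goes in short steps, Python scripts to look and compute and a shell command to move; the robot and the scene stay as the last step left them, time stands still between calls to the robot, and variables do not carry over. Pictures are saved under pics/ and viewed, at most 10 in all, crops included, and the job is handed in when it is done.

```bash
mkdir -p pics
python3 - <<'E'
from bench import arm
import cv2
for n in("top","side"):
    im=arm.get_image(n); cv2.imwrite(f"pics/{n}0.png",im[:,:,::-1]); p=arm.camera_params(n); print(n,p)
print(arm.read_state())
E
```

```text
top {'K': array([[391.50229522,   0.        , 257.89424287],
       [  0.        , 391.50229522, 186.62946865],
       [  0.        ,   0.        ,   1.        ]]), 'position': array([301.39288807, -15.37668033, 846.56171996]), 'orientation': array([ 0.72394085, -0.68040028,  0.07531495, -0.08539769])}
side {'K': array([[447.91132607,   0.        , 265.41088829],
       [  0.        , 447.91132607, 195.85786873],
       [  0.        ,   0.        ,   1.        ]]), 'position': array([256.87499224, 449.3321735 , 656.48288055]), 'orientation': array([-0.19586753,  0.91570982, -0.34398416,  0.06918341])}
{'clock': 0.1, 'joints': array([ 1.55758752e+00,  3.85447893e-01,  6.70756474e-03, -4.65258758e-04,
       -1.19399629e+00, -2.58566587e-01]), 'joint_vel': array([ 0.00075913, -0.00052856,  0.00485894,  0.00135194,  0.00095662,
       -0.000964  ]), 'joint_efforts': array([-1.11073063e-03, -3.93319702e+01,  1.88929921e+01,  4.19797540e+00,
       -2.59665117e-03,  4.78796352e-06]), 'position': array([167.6310609 , 601.52857054, 230.32416566]), 'ee_rot': array([ 9.90769348e-01, -1.35554826e-01, -9.58833849e-05,  9.89314355e-04]), 'contact_force': array([ 0.01238965,  0.14925708, -0.06599377]), 'wrist_torque': array([-0.0001709 , -0.03953767, -0.03159306]), 'grasp_force': 0.0, 'gripper_width': 85.63454794991048}
```

View pics/top0.png

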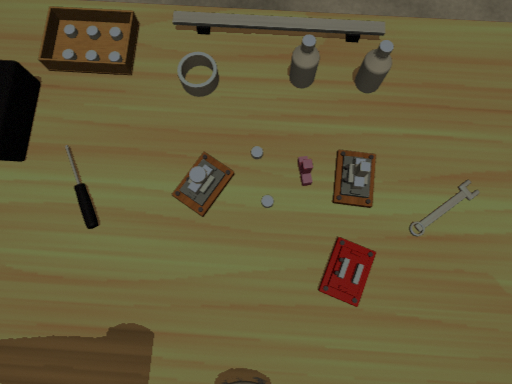

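View pics/side0.png

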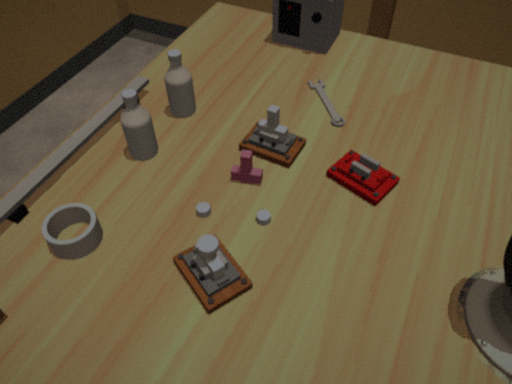

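The top view shows the target holder at about (355,178) with the square grip at (365,168). The knob holder is at (203,183), and the red look-alike is at (348,272). In the side view the grip is at (273,118).

```bash
cat > h.py <<'E'
import numpy as np, cv2
from scipy.spatial.transform import Rotation as R
from bench import arm
def ray(n,u):
    p=arm.camera_params(n);d=R.from_quat(p['orientation']).apply(np.linalg.inv(p['K'])@[u[0],u[1],1]);return p['position'],d
def plane(n,u,z):
    o,d=ray(n,u);return o+d*(z-o[2])/d[2]
def tri(ut,us):
    a,d=ray("top",ut);b,e=ray("side",us)
    s=np.linalg.lstsq(np.c_[d,-e],b-a,rcond=None)[0];p,q=a+s[0]*d,b+s[1]*e
    return (p+q)/2,np.linalg.norm(p-q)
def proj(n,X):
    p=arm.camera_params(n);c=R.from_quat(p['orientation']).inv().apply(np.asarray(X)-p['position']);v=p['K']@c;return v[:2]/v[2]
E
python3 - <<'E'
from h import *
t=cv2.imread("pics/top0.png");s=cv2.imread("pics/side0.png")
a=cv2.resize(t[140:215,320:390],None,fx=6,fy=6,interpolation=cv2.INTER_CUBIC)
b=cv2.resize(s[98:173,235:310],None,fx=6,fy=6,interpolation=cv2.INTER_CUBIC)
im=np.hstack([a,b])[:, :]
im=np.clip(im.astype(float)*1.3,0,255).astype(np.uint8)
cv2.imwrite("pics/c0.png",cv2.resize(im,(int(im.shape[1]*.9),int(im.shape[0]*.9)))) # scale 5.4
# orange base mask
hsv=cv2.cvtColor(t,cv2.COLOR_BGR2HSV);roi=np.zeros(t.shape[:2],np.uint8);roi[145:212,328:380]=1
gray=((hsv[...,1]<70)&(roi>0)).astype(np.uint8)
for nm,m in (("grey",gray),("base",(((hsv[...,0]<14)&(hsv[...,1]>120)&(roi>0))|(gray>0)).astype(np.uint8))):
    m=cv2.morphologyEx(m,cv2.MORPH_OPEN,np.ones((3,3)))
    c=max(cv2.findContours(m,0,2)[0],key=cv2.contourArea);r=cv2.minAreaRect(c);bp=cv2.boxPoints(r)
    print(nm,r);print(np.round([plane("top",q,18 if nm=="base" else 30) for q in bp],0))
E
```

```text
grey ((355.5588073730469, 176.23529052734375), (27.840831756591797, 39.19190979003906), 4.39870548248291)
[[ 483. -174.   30.]
 [ 571. -179.   30.]
 [ 570. -239.   30.]
 [ 482. -232.   30.]]
base ((354.7294616699219, 177.1951904296875), (43.15559768676758, 32.38520431518555), 87.87889862060547)
[[ 573. -169.   18.]
 [ 580. -240.   18.]
 [ 483. -244.   18.]
 [ 476. -174.   18.]]
```

View pics/c0.png

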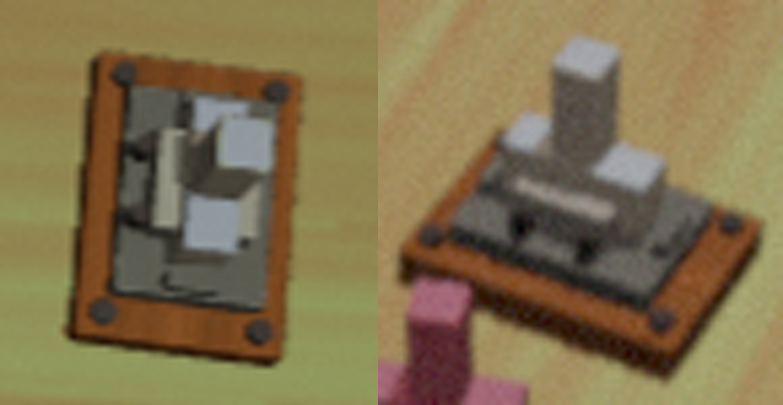

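The crop shows the grip top clearly in both views, the four screws and base corners, and the springs on the +y (left) side.

Run:
```python
from h import *
T=lambda x,y:(320+x/5.4,140+y/5.4)
S=lambda x,y:(235+(x-378)/5.4,98+y/5.4)
print("griptop",tri(T(246,142),S(587,58)))
for a,b in zip([(222,115),(273,118),(272,170),(219,165)],[(552,66),(580,37),(620,48),(595,80)]):pass
print("screws tri")
for a,b in (((124,72),(431,234)),((276,91),None),((260,330),(731,223)),((103,309),(661,320))):
    p=plane("top",T(*a),20); print(p, tri(T(*a),S(*b)) if b else '')
cs=[plane("top",T(*a),18) for a in ((97,52),(300,75),(277,363),(70,335))]
print(np.round(cs,1),np.mean(cs,0))
for i,j in((3,0),(2,1)):
    d=cs[j]-cs[i];print("xdir deg",np.degrees(np.arctan2(d[1],d[0])),np.linalg.norm(d))
sc=[plane("top",T(*a),20) for a in((124,72),(276,91),(260,330),(103,309))]
print(np.mean(sc,0))
for i,j in((3,0),(2,1)):
    d=sc[j]-sc[i];print("xdir",np.degrees(np.arctan2(d[1],d[0])))
st=arm.read_state();print(R.from_quat(st['ee_rot']).as_matrix().round(3))
```

```text
griptop (array([ 526.87647247, -208.26202124,  103.32479336]), np.float64(0.6990308032478073))
screws tri
[ 579.32122007 -180.13203777   20.        ] (array([ 578.71375491, -179.91281623,   21.23672979]), np.float64(0.3711819782582165))
[ 574.9409403  -242.00419724   20.        ] 
[ 475.16666983 -235.43993933   20.        ] (array([ 474.88786232, -235.38534252,   20.29813631]), np.float64(0.4288238970434602))
[ 479.8655946 -173.160991    20.       ] (array([ 479.37674222, -173.09476544,   20.59126914]), np.float64(0.7161655062845724))
[[ 587.9 -169.4   18. ]
 [ 583.1 -252.4   18. ]
 [ 462.7 -242.7   18. ]
 [ 468.9 -160.6   18. ]] [ 525.6412244  -206.25322337   18.        ]
xdir deg -4.20130906009695 119.33420724683181
xdir deg -4.594041265082072 120.79236568618634
[ 527.3236062  -207.68429133   20.        ]
xdir -4.009420176746981
xdir -3.764127019538786
[[ 0.963 -0.269 -0.   ]
 [-0.269 -0.963 -0.002]
 [ 0.     0.002 -1.   ]]
```

The grip is at (527,-208), its top at about 104, with block yaw about -4°. That means travelling +359 in x and -810 in y, and turning -78.6°.

```bash
python3 -m handwheel '[{"x":0.11,"y":-0.169,"az":-0.0364},{"x":0.11,"y":-0.169,"az":-0.0364},{"x":0.11,"y":-0.169,"az":-0.0364},{"x":0.11,"y":-0.169,"az":-0.0364},{"x":0.11,"y":-0.169,"az":-0.0364},{"x":0.11,"y":-0.169,"az":-0.0364},{"x":0.11,"y":-0.169,"az":-0.0364},{"x":0.11,"y":-0.169,"az":-0.0364}]' 1
python3 -m handwheel '[{"x":0.075,"y":-0.169,"az":-0.0364},{"x":0.075,"y":-0.169,"az":-0.0364},{"x":0.075,"y":-0.169,"az":-0.0364},{"x":0.075,"y":-0.169,"az":-0.0364},{"x":0.075,"y":-0.169,"az":-0.0364},{"x":0.075,"y":-0.169,"az":-0.0364},{"x":0.075,"y":-0.169,"az":-0.0364},{"x":0.075,"y":-0.169,"az":-0.0364}]'
python3 -m handwheel '[{"x":0.04,"y":-0.169,"az":-0.0364},{"x":0.04,"y":-0.169,"az":-0.0364},{"x":0.04,"y":-0.169,"az":-0.0364},{"x":0.04,"y":-0.169,"az":-0.0364},{"x":0.04,"y":-0.169,"az":-0.0364},{"x":0.04,"y":-0.169,"az":-0.0364},{"x":0.04,"y":-0.169,"az":-0.0364},{"x":0.04,"y":-0.169,"az":-0.0364}]'
python3 -m handwheel '[{"z":-0.1},{"z":-0.1},{"z":-0.1},{"z":-0.05},{},{},{},{}]'
python3 - <<'E'
from h import *
s=arm.get_image("side")[:,:,::-1];t=arm.get_image("top")[:,:,::-1]
a=cv2.resize(s[60:160,220:340],(480,400),interpolation=cv2.INTER_CUBIC);b=cv2.resize(t[130:230,300:380],(320,400))
cv2.imwrite("pics/a1.png",np.hstack([a,b]))
st=arm.read_state();M=R.from_quat(st['ee_rot']).as_matrix();print(st['clock'],st['position'],M.round(3),np.degrees(np.arctan2(M[1,1],M[0,1])),st['joints'],proj("side",st['position']))
E
```

```text
0.2 [167.65832905 601.73317807 230.63880452] [[ 0.963 -0.269 -0.   ]
 [-0.269 -0.963 -0.001]
 [ 0.     0.001 -1.   ]] -105.57566135388511 [ 1.55763101e+00  3.85261861e-01  7.15479575e-03 -2.81686766e-04
 -1.19400531e+00 -2.58577382e-01] [ 300.60237045 1093.07443616]invalid input at $[0]: expected keys x, y, z, ax, ay, az
invalid input at $[0]: expected keys x, y, z, ax, ay, az
invalid input at $[0]: expected keys x, y, z, ax, ay, az
invalid input at $[0]: expected keys x, y, z, ax, ay, az
```

View pics/a1.png

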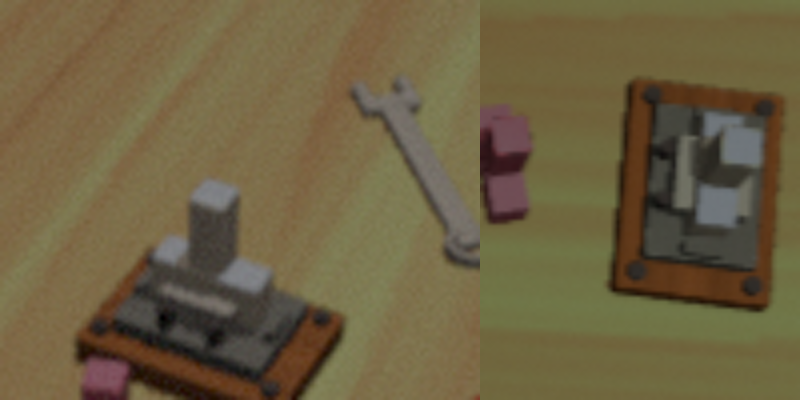

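The picture is unchanged: every move was refused, because each row needs all six keys. I'll retype them in full.

```bash
python3 -m handwheel '[{"x":0.11,"y":-0.169,"z":0,"ax":0,"ay":0,"az":-0.0364},{"x":0.11,"y":-0.169,"z":0,"ax":0,"ay":0,"az":-0.0364},{"x":0.11,"y":-0.169,"z":0,"ax":0,"ay":0,"az":-0.0364},{"x":0.11,"y":-0.169,"z":0,"ax":0,"ay":0,"az":-0.0364},{"x":0.11,"y":-0.169,"z":0,"ax":0,"ay":0,"az":-0.0364},{"x":0.11,"y":-0.169,"z":0,"ax":0,"ay":0,"az":-0.0364},{"x":0.11,"y":-0.169,"z":0,"ax":0,"ay":0,"az":-0.0364},{"x":0.11,"y":-0.169,"z":0,"ax":0,"ay":0,"az":-0.0364}]' 1
python3 -m handwheel '[{"x":0.075,"y":-0.169,"z":0,"ax":0,"ay":0,"az":-0.0364},{"x":0.075,"y":-0.169,"z":0,"ax":0,"ay":0,"az":-0.0364},{"x":0.075,"y":-0.169,"z":0,"ax":0,"ay":0,"az":-0.0364},{"x":0.075,"y":-0.169,"z":0,"ax":0,"ay":0,"az":-0.0364},{"x":0.075,"y":-0.169,"z":0,"ax":0,"ay":0,"az":-0.0364},{"x":0.075,"y":-0.169,"z":0,"ax":0,"ay":0,"az":-0.0364},{"x":0.075,"y":-0.169,"z":0,"ax":0,"ay":0,"az":-0.0364},{"x":0.075,"y":-0.169,"z":0,"ax":0,"ay":0,"az":-0.0364}]'
python3 -m handwheel '[{"x":0.04,"y":-0.169,"z":0,"ax":0,"ay":0,"az":-0.0364},{"x":0.04,"y":-0.169,"z":0,"ax":0,"ay":0,"az":-0.0364},{"x":0.04,"y":-0.169,"z":0,"ax":0,"ay":0,"az":-0.0364},{"x":0.04,"y":-0.169,"z":0,"ax":0,"ay":0,"az":-0.0364},{"x":0.04,"y":-0.169,"z":0,"ax":0,"ay":0,"az":-0.0364},{"x":0.04,"y":-0.169,"z":0,"ax":0,"ay":0,"az":-0.0364},{"x":0.04,"y":-0.169,"z":0,"ax":0,"ay":0,"az":-0.0364},{"x":0.04,"y":-0.169,"z":0,"ax":0,"ay":0,"az":-0.0364}]'
python3 -m handwheel '[{"x":0,"y":0,"z":-0.1,"ax":0,"ay":0,"az":0},{"x":0,"y":0,"z":-0.1,"ax":0,"ay":0,"az":0},{"x":0,"y":0,"z":-0.1,"ax":0,"ay":0,"az":0},{"x":0,"y":0,"z":-0.1,"ax":0,"ay":0,"az":0},{"x":0,"y":0,"z":-0.05,"ax":0,"ay":0,"az":0},{"x":0,"y":0,"z":0,"ax":0,"ay":0,"az":0},{"x":0,"y":0,"z":0,"ax":0,"ay":0,"az":0},{"x":0,"y":0,"z":0,"ax":0,"ay":0,"az":0}]'
python3 - <<'E'
from h import *
s=arm.get_image("side")[:,:,::-1];t=arm.get_image("top")[:,:,::-1]
a=cv2.resize(s[60:160,220:340],(480,400),interpolation=cv2.INTER_CUBIC);b=cv2.resize(t[130:230,300:380],(320,400))
cv2.imwrite("pics/a2.png",np.hstack([a,b]))
st=arm.read_state();M=R.from_quat(st['ee_rot']).as_matrix();print(st['clock'],st['position'],M.round(3),np.degrees(np.arctan2(M[1,1],M[0,1])),st['joints'],proj("side",st['position']))
E
```

```text
clock: 1.0
position: [344.3, 330.1, 231.4]
ee_rot: [0.934, -0.358, -0.0, -0.0]
contact_force: [0.8, 0.9, 0.3]
gripper_width: 85.0
grasp_force: 0.0
clock: 1.8
position: [464.0, 59.7, 231.4]
ee_rot: [0.828, -0.56, 0.0, -0.0]
contact_force: [0.9, 1.0, -0.2]
gripper_width: 85.3
grasp_force: 0.0
clock: 2.6
position: [527.8, -210.6, 231.2]
ee_rot: [-0.68, 0.733, 0.0, -0.0]
contact_force: [0.8, 0.7, -0.1]
gripper_width: 85.4
grasp_force: 0.0
clock: 3.4
position: [528.6, -209.3, 142.5]
ee_rot: [-0.681, 0.732, -0.001, 0.001]
contact_force: [0.8, 0.7, 1.8]
gripper_width: 85.2
grasp_force: 0.0
3.5 [ 528.37835126 -209.20818147  142.40379885] [[-0.073 -0.997  0.002]
 [-0.997  0.073 -0.   ]
 [ 0.    -0.002 -1.   ]] 175.8128997403171 [-9.18899873e-02  3.67985246e-01 -2.59376561e-01  1.71092401e-04
 -9.41302267e-01  1.87105309e-02] [273.45466434  91.74919704]
```

View pics/a2.png

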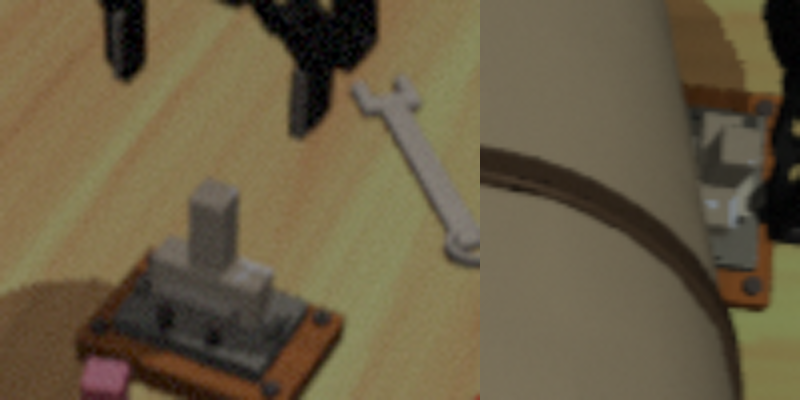

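Side view: the fingers straddle the grip evenly, with nothing in their path. I'll nudge by (-1, +1) mm, descend 76 mm, then close.

```bash
python3 -m handwheel '[{"x":-0.006,"y":0.006,"z":-0.08,"ax":0,"ay":0,"az":0},{"x":0,"y":0,"z":-0.08,"ax":0,"ay":0,"az":0},{"x":0,"y":0,"z":-0.08,"ax":0,"ay":0,"az":0},{"x":0,"y":0,"z":-0.08,"ax":0,"ay":0,"az":0},{"x":0,"y":0,"z":-0.06,"ax":0,"ay":0,"az":0},{"x":0,"y":0,"z":0,"ax":0,"ay":0,"az":0},{"x":0,"y":0,"z":0,"ax":0,"ay":0,"az":0},{"x":0,"y":0,"z":0,"ax":0,"ay":0,"az":0}]'
python3 -m handwheel '[{"x":0,"y":0,"z":0,"ax":0,"ay":0,"az":0},{"x":0,"y":0,"z":0,"ax":0,"ay":0,"az":0},{"x":0,"y":0,"z":0,"ax":0,"ay":0,"az":0},{"x":0,"y":0,"z":0,"ax":0,"ay":0,"az":0},{"x":0,"y":0,"z":0,"ax":0,"ay":0,"az":0},{"x":0,"y":0,"z":0,"ax":0,"ay":0,"az":0},{"x":0,"y":0,"z":0,"ax":0,"ay":0,"az":0},{"x":0,"y":0,"z":0,"ax":0,"ay":0,"az":0}]' -1
python3 - <<'E'
from h import *
s=arm.get_image("side")[:,:,::-1]
cv2.imwrite("pics/a3.png",cv2.resize(s[60:160,220:340],(600,500),interpolation=cv2.INTER_CUBIC))
st=arm.read_state();print({k:np.round(v,3) for k,v in st.items()})
E
```

```text
clock: 4.3
position: [527.3, -208.1, 66.3]
ee_rot: [-0.681, 0.732, -0.001, 0.001]
contact_force: [0.7, -0.4, -0.3]
gripper_width: 85.3
grasp_force: 0.0
clock: 5.1
position: [526.9, -208.0, 65.6]
ee_rot: [-0.681, 0.732, -0.0, 0.0]
contact_force: [-0.2, 0.5, 1.6]
gripper_width: 19.8
grasp_force: 59.8
{'clock': np.float64(5.15), 'joints': array([-0.09 ,  0.459, -0.344,  0.   , -0.766,  0.017]), 'joint_vel': array([ 0.001, -0.001,  0.001,  0.   ,  0.001, -0.001]), 'joint_efforts': array([ -0.368, -36.972,  13.22 ,   2.862,  -0.13 ,  -0.098]), 'position': array([ 526.945, -207.99 ,   65.584]), 'ee_rot': array([-0.681,  0.732, -0.   ,  0.   ]), 'contact_force': array([-0.312,  0.508,  1.446]), 'wrist_torque': array([ 0.099, -0.142,  0.098]), 'grasp_force': np.float64(59.849), 'gripper_width': np.float64(19.524)}
```

View pics/a3.png

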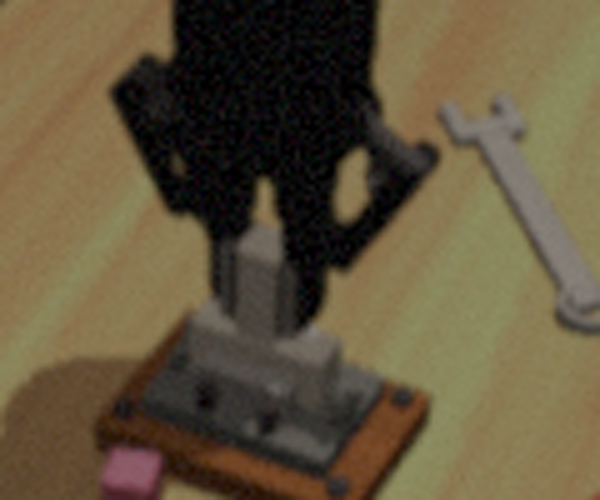

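The grip is held at 19.5 mm opening and 60 N, with the fingers square on it. First swing: 7° with the +x end up, pivoting at about 24 mm below the TCP and rising 1.4 mm.

```bash
python3 -m handwheel '[{"x":-0.0036,"y":0.0003,"z":0.0018,"ax":-0.0014,"ay":-0.0194,"az":0},{"x":-0.0036,"y":0.0003,"z":0.0018,"ax":-0.0014,"ay":-0.0194,"az":0},{"x":-0.0036,"y":0.0003,"z":0.0018,"ax":-0.0014,"ay":-0.0194,"az":0},{"x":-0.0036,"y":0.0003,"z":0.0018,"ax":-0.0014,"ay":-0.0194,"az":0},{"x":0,"y":0,"z":0,"ax":0,"ay":0,"az":0},{"x":0,"y":0,"z":0,"ax":0,"ay":0,"az":0},{"x":0,"y":0,"z":0,"ax":0,"ay":0,"az":0},{"x":0,"y":0,"z":0,"ax":0,"ay":0,"az":0}]'
cat >> h.py <<'E'
def rep():
    st=arm.read_state();z=R.from_quat(st['ee_rot']).as_matrix()[:,2];p=st['position']
    g=p-19*z
    print(round(st['clock'],2),"TCP",p.round(1),"tilt +x up deg",np.degrees(np.arcsin(z[0]*.997-z[1]*.073)).round(2),"grasp",g.round(1),"under",(g-55*z).round(1),"F",st['contact_force'].round(1),"T",st['wrist_torque'].round(2),st['gripper_width'].round(1),st['grasp_force'].round(0))
E
python3 -c "from h import *;rep()"
```

```text
clock: 5.95
position: [523.1, -207.7, 66.6]
ee_rot: [-0.679, 0.731, -0.044, 0.041]
contact_force: [-2.3, 0.7, 1.8]
gripper_width: 19.6
grasp_force: 60.1Traceback (most recent call last):
  File "<string>", line 1, in <module>
    from h import *;rep()
                    ~~~^^
  File "h.py", line 17, in rep
    print(round(st['clock'],2),"TCP",p.round(1),"tilt +x up deg",np.degrees(np.arcsin(z[0]*.997-z[1]*.073)).round(2),"grasp",g.round(1),"under",(g-55*z).round(1),"F",st['contact_force'].round(1),"T",st['wrist_torque'].round(2),st['gripper_width'].round(1),st['grasp_force'].round(0))
                                                                                                                                                                                                                                   ^^^^^^^^^^^^^^^^^^^^^^^^^
AttributeError: 'float' object has no attribute 'round'
```

```bash
sed -i "s/(g-55\*z)/(p+35.6*z)/; s/st\['gripper_width'\].round(1),st\['grasp_force'\].round(0)/st['gripper_width'],st['grasp_force']/" h.py
python3 - <<'E'
from h import *
rep();s=arm.get_image("side")[:,:,::-1]
cv2.imwrite("pics/a4.png",cv2.resize(s[60:160,220:340],(600,500),interpolation=cv2.INTER_CUBIC))
E
python3 -m handwheel '[{"x":0.0036,"y":-0.0003,"z":0.0012,"ax":0.0014,"ay":0.0194,"az":0},{"x":0.0036,"y":-0.0003,"z":0.0012,"ax":0.0014,"ay":0.0194,"az":0},{"x":0.0036,"y":-0.0003,"z":0.0012,"ax":0.0014,"ay":0.0194,"az":0},{"x":0.0036,"y":-0.0003,"z":0.0012,"ax":0.0014,"ay":0.0194,"az":0},{"x":0.0036,"y":-0.0003,"z":0.0012,"ax":0.0014,"ay":0.0194,"az":0},{"x":0.0036,"y":-0.0003,"z":0.0012,"ax":0.0014,"ay":0.0194,"az":0},{"x":0.0036,"y":-0.0003,"z":0.0012,"ax":0.0014,"ay":0.0194,"az":0},{"x":0.0036,"y":-0.0003,"z":0.0012,"ax":0.0014,"ay":0.0194,"az":0}]'; python3 -c "from h import *;rep()"
```

```text
5.95 TCP [ 523.1 -207.7   66.6] tilt +x up deg 6.89 grasp [ 520.9 -207.5   85.4] under [ 527.4 -208.    31.2] F [-2.3  0.7  1.8] T [-0.    0.81  0.11] 19.614490390063995 60.0991827249527
clock: 6.8
position: [529.0, -208.1, 67.4]
ee_rot: [-0.679, 0.731, 0.046, -0.042]
contact_force: [-0.9, -1.3, -5.3]
gripper_width: 19.3
grasp_force: 59.5
6.8 TCP [ 529.  -208.1   67.4] tilt +x up deg -7.16 grasp [ 531.3 -208.3   86.2] under [ 524.5 -207.8   32.1] F [-0.9 -1.3 -5.3] T [-0.44 -0.48  0.18] 19.27396002578817 59.49282467365265
```

View pics/a4.png

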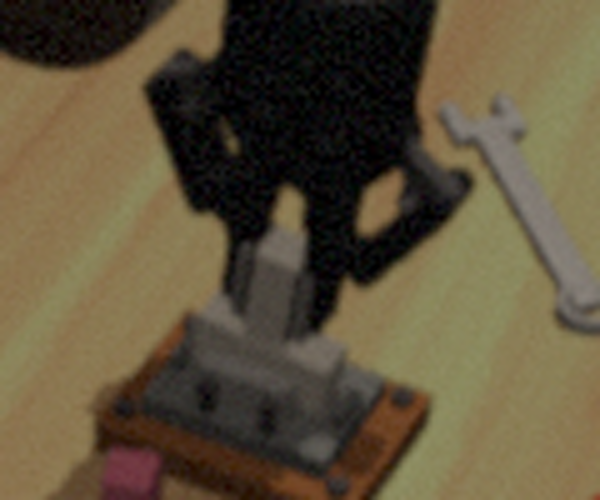

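The block tilts with the gripper: its top leans towards -x and the plate stays down. I'll carry on swinging.

```bash
python3 -m handwheel '[{"x":-0.0036,"y":0.0003,"z":0.0014,"ax":-0.0014,"ay":-0.0194,"az":0},{"x":-0.0036,"y":0.0003,"z":0.0014,"ax":-0.0014,"ay":-0.0194,"az":0},{"x":-0.0036,"y":0.0003,"z":0.0014,"ax":-0.0014,"ay":-0.0194,"az":0},{"x":-0.0036,"y":0.0003,"z":0.0014,"ax":-0.0014,"ay":-0.0194,"az":0},{"x":-0.0036,"y":0.0003,"z":0.0014,"ax":-0.0014,"ay":-0.0194,"az":0},{"x":-0.0036,"y":0.0003,"z":0.0014,"ax":-0.0014,"ay":-0.0194,"az":0},{"x":-0.0036,"y":0.0003,"z":0.0014,"ax":-0.0014,"ay":-0.0194,"az":0},{"x":-0.0036,"y":0.0003,"z":0.0014,"ax":-0.0014,"ay":-0.0194,"az":0}]'; python3 -c "from h import *;rep()"
python3 -m handwheel '[{"x":0.0036,"y":-0.0003,"z":0.0013,"ax":0.0014,"ay":0.0194,"az":0},{"x":0.0036,"y":-0.0003,"z":0.0013,"ax":0.0014,"ay":0.0194,"az":0},{"x":0.0036,"y":-0.0003,"z":0.0013,"ax":0.0014,"ay":0.0194,"az":0},{"x":0.0036,"y":-0.0003,"z":0.0013,"ax":0.0014,"ay":0.0194,"az":0},{"x":0.0036,"y":-0.0003,"z":0.0013,"ax":0.0014,"ay":0.0194,"az":0},{"x":0.0036,"y":-0.0003,"z":0.0013,"ax":0.0014,"ay":0.0194,"az":0},{"x":0.0036,"y":-0.0003,"z":0.0013,"ax":0.0014,"ay":0.0194,"az":0},{"x":0.0036,"y":-0.0003,"z":0.0013,"ax":0.0014,"ay":0.0194,"az":0}]'; python3 -c "from h import *;rep()"
```

```text
clock: 7.6
position: [522.8, -207.7, 69.0]
ee_rot: [-0.679, 0.731, -0.044, 0.041]
contact_force: [2.2, -2.6, -8.6]
gripper_width: 19.2
grasp_force: 59.1
7.6 TCP [ 522.8 -207.7   69. ] tilt +x up deg 6.9 grasp [ 520.6 -207.5   87.9] under [ 527.1 -208.    33.7] F [ 2.2 -2.6 -8.6] T [-0.67  0.05  0.04] 19.15321565275922 59.10936176776886
clock: 8.4
position: [528.7, -208.1, 71.2]
ee_rot: [-0.679, 0.731, 0.046, -0.042]
contact_force: [0.2, -1.8, -6.2]
gripper_width: 19.6
grasp_force: 60.6
8.4 TCP [ 528.7 -208.1   71.2] tilt +x up deg -7.19 grasp [ 531.1 -208.3   90.1] under [ 524.3 -207.8   35.9] F [ 0.2 -1.8 -6.2] T [-0.55 -0.57  0.17] 19.61741975721554 60.554054975509644
```

```bash
python3 -m handwheel '[{"x":-0.0038,"y":0.0003,"z":0.0013,"ax":-0.0014,"ay":-0.0194,"az":0},{"x":-0.0038,"y":0.0003,"z":0.0013,"ax":-0.0014,"ay":-0.0194,"az":0},{"x":-0.0038,"y":0.0003,"z":0.0013,"ax":-0.0014,"ay":-0.0194,"az":0},{"x":-0.0038,"y":0.0003,"z":0.0013,"ax":-0.0014,"ay":-0.0194,"az":0},{"x":-0.0038,"y":0.0003,"z":0.0013,"ax":-0.0014,"ay":-0.0194,"az":0},{"x":-0.0038,"y":0.0003,"z":0.0013,"ax":-0.0014,"ay":-0.0194,"az":0},{"x":-0.0038,"y":0.0003,"z":0.0013,"ax":-0.0014,"ay":-0.0194,"az":0},{"x":-0.0038,"y":0.0003,"z":0.0013,"ax":-0.0014,"ay":-0.0194,"az":0}]'; python3 -c "from h import *;rep()"
python3 -m handwheel '[{"x":0.0038,"y":-0.0003,"z":0.0013,"ax":0.0014,"ay":0.0194,"az":0},{"x":0.0038,"y":-0.0003,"z":0.0013,"ax":0.0014,"ay":0.0194,"az":0},{"x":0.0038,"y":-0.0003,"z":0.0013,"ax":0.0014,"ay":0.0194,"az":0},{"x":0.0038,"y":-0.0003,"z":0.0013,"ax":0.0014,"ay":0.0194,"az":0},{"x":0.0038,"y":-0.0003,"z":0.0013,"ax":0.0014,"ay":0.0194,"az":0},{"x":0.0038,"y":-0.0003,"z":0.0013,"ax":0.0014,"ay":0.0194,"az":0},{"x":0.0038,"y":-0.0003,"z":0.0013,"ax":0.0014,"ay":0.0194,"az":0},{"x":0.0038,"y":-0.0003,"z":0.0013,"ax":0.0014,"ay":0.0194,"az":0}]'; python3 -c "from h import *;rep()"
```

```text
clock: 9.2
position: [522.2, -207.6, 73.0]
ee_rot: [-0.679, 0.731, -0.044, 0.041]
contact_force: [2.0, -1.7, -9.6]
gripper_width: 19.6
grasp_force: 60.2
9.2 TCP [ 522.2 -207.6   73. ] tilt +x up deg 6.85 grasp [ 519.9 -207.5   91.8] under [ 526.4 -207.9   37.6] F [ 2.  -1.7 -9.6] T [-0.64  0.17  0.04] 19.55914148786147 60.20010709762573
clock: 10.0
position: [528.6, -208.2, 75.4]
ee_rot: [-0.679, 0.731, 0.046, -0.043]
contact_force: [0.1, -1.7, -6.2]
gripper_width: 19.0
grasp_force: 61.0
10.0 TCP [ 528.6 -208.2   75.4] tilt +x up deg -7.21 grasp [ 531.  -208.4   94.3] under [ 524.2 -207.8   40.1] F [ 0.1 -1.7 -6.2] T [-0.63 -0.46  0.12] 19.019465546486334 61.03825092315674
```

Run:
```python
from h import *
s=arm.get_image("side")[:,:,::-1]
cv2.imwrite("pics/a5.png",cv2.resize(s[60:160,220:340],(600,500),interpolation=cv2.INTER_CUBIC))
```

```text
(no output)
```

View pics/a5.png

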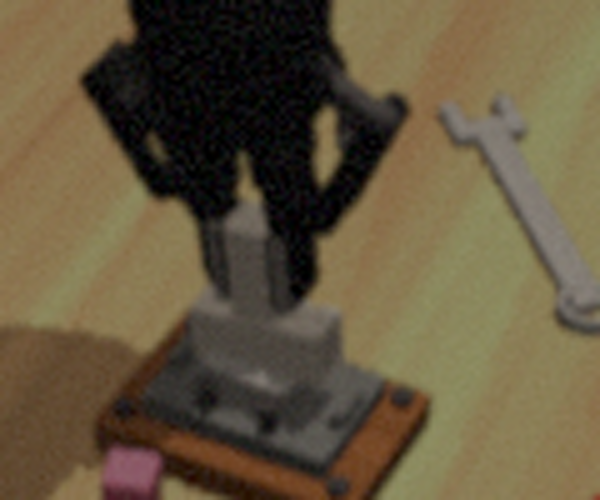

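The block is about 10 mm up, the plate is down, and the grip hasn't slipped. Two more swings.

```bash
python3 -m handwheel '[{"x":-0.0038,"y":0.0003,"z":0.0013,"ax":-0.0014,"ay":-0.0194,"az":0},{"x":-0.0038,"y":0.0003,"z":0.0013,"ax":-0.0014,"ay":-0.0194,"az":0},{"x":-0.0038,"y":0.0003,"z":0.0013,"ax":-0.0014,"ay":-0.0194,"az":0},{"x":-0.0038,"y":0.0003,"z":0.0013,"ax":-0.0014,"ay":-0.0194,"az":0},{"x":-0.0038,"y":0.0003,"z":0.0013,"ax":-0.0014,"ay":-0.0194,"az":0},{"x":-0.0038,"y":0.0003,"z":0.0013,"ax":-0.0014,"ay":-0.0194,"az":0},{"x":-0.0038,"y":0.0003,"z":0.0013,"ax":-0.0014,"ay":-0.0194,"az":0},{"x":-0.0038,"y":0.0003,"z":0.0013,"ax":-0.0014,"ay":-0.0194,"az":0}]'; python3 -c "from h import *;rep()"
python3 -m handwheel '[{"x":0.0038,"y":-0.0003,"z":0.0013,"ax":0.0014,"ay":0.0194,"az":0},{"x":0.0038,"y":-0.0003,"z":0.0013,"ax":0.0014,"ay":0.0194,"az":0},{"x":0.0038,"y":-0.0003,"z":0.0013,"ax":0.0014,"ay":0.0194,"az":0},{"x":0.0038,"y":-0.0003,"z":0.0013,"ax":0.0014,"ay":0.0194,"az":0},{"x":0.0038,"y":-0.0003,"z":0.0013,"ax":0.0014,"ay":0.0194,"az":0},{"x":0.0038,"y":-0.0003,"z":0.0013,"ax":0.0014,"ay":0.0194,"az":0},{"x":0.0038,"y":-0.0003,"z":0.0013,"ax":0.0014,"ay":0.0194,"az":0},{"x":0.0038,"y":-0.0003,"z":0.0013,"ax":0.0014,"ay":0.0194,"az":0}]'; python3 -c "from h import *;rep()"
```

```text
clock: 10.85
position: [521.6, -207.9, 77.5]
ee_rot: [-0.679, 0.732, -0.044, 0.041]
contact_force: [-0.2, -3.7, -7.1]
gripper_width: 19.2
grasp_force: 60.8
10.85 TCP [ 521.6 -207.9   77.5] tilt +x up deg 6.84 grasp [ 519.3 -207.8   96.3] under [ 525.8 -208.2   42.1] F [-0.2 -3.7 -7.1] T [-1.17  0.63 -0.14] 19.177528633960176 60.8418345451355
clock: 11.65
position: [529.6, -208.9, 80.9]
ee_rot: [-0.679, 0.731, 0.045, -0.042]
contact_force: [0.1, -3.4, -3.4]
gripper_width: 19.6
grasp_force: 61.5
11.65 TCP [ 529.6 -208.9   80.9] tilt +x up deg -7.04 grasp [ 531.9 -209.1   99.8] under [ 525.2 -208.6   45.6] F [ 0.1 -3.4 -3.4] T [-1.15 -0.39  0.11] 19.589232232748902 61.50793433189392
```

Underside is 15.6 mm up, past the pinch. I'll swing back to upright, then rise gently about 15 mm.

```bash
python3 -m handwheel '[{"x":-0.0038,"y":0.0003,"z":0.0025,"ax":-0.0014,"ay":-0.0194,"az":0},{"x":-0.0038,"y":0.0003,"z":0.0025,"ax":-0.0014,"ay":-0.0194,"az":0},{"x":-0.0038,"y":0.0003,"z":0.0025,"ax":-0.0014,"ay":-0.0194,"az":0},{"x":-0.0038,"y":0.0003,"z":0.0025,"ax":-0.0014,"ay":-0.0194,"az":0},{"x":0,"y":0,"z":0.005,"ax":0,"ay":0,"az":0},{"x":0,"y":0,"z":0.005,"ax":0,"ay":0,"az":0},{"x":0,"y":0,"z":0.005,"ax":0,"ay":0,"az":0},{"x":0,"y":0,"z":0.005,"ax":0,"ay":0,"az":0}]'; python3 -c "from h import *;rep()"
python3 -m handwheel '[{"x":0,"y":0,"z":0.01,"ax":0,"ay":0,"az":0},{"x":0,"y":0,"z":0.01,"ax":0,"ay":0,"az":0},{"x":0,"y":0,"z":0.01,"ax":0,"ay":0,"az":0},{"x":0,"y":0,"z":0.01,"ax":0,"ay":0,"az":0},{"x":0,"y":0,"z":0.01,"ax":0,"ay":0,"az":0},{"x":0,"y":0,"z":0,"ax":0,"ay":0,"az":0},{"x":0,"y":0,"z":0,"ax":0,"ay":0,"az":0},{"x":0,"y":0,"z":0,"ax":0,"ay":0,"az":0}]'
python3 - <<'E'
from h import *
rep();s=arm.get_image("side")[:,:,::-1]
cv2.imwrite("pics/a6.png",cv2.resize(s[60:160,220:340],(600,500),interpolation=cv2.INTER_CUBIC))
E
```

```text
clock: 12.45
position: [526.9, -207.8, 87.4]
ee_rot: [-0.681, 0.732, -0.0, 0.0]
contact_force: [0.1, 0.7, -1.7]
gripper_width: 19.3
grasp_force: 61.8
12.45 TCP [ 526.9 -207.8   87.4] tilt +x up deg 0.01 grasp [ 526.9 -207.8  106.4] under [ 526.9 -207.8   51.8] F [ 0.1  0.7 -1.7] T [-0.04 -0.01  0.02] 19.278346228569948 61.78095817565918
clock: 13.25
position: [526.3, -207.9, 97.2]
ee_rot: [-0.681, 0.733, 0.0, -0.0]
contact_force: [0.3, 0.4, -0.6]
gripper_width: 19.1
grasp_force: 61.8
13.25 TCP [ 526.3 -207.9   97.2] tilt +x up deg -0.01 grasp [ 526.3 -207.9  116.2] under [ 526.3 -207.9   61.6] F [ 0.3  0.4 -0.6] T [-0.   -0.    0.04] 19.099175723255346 61.7808473110199
```

View pics/a6.png

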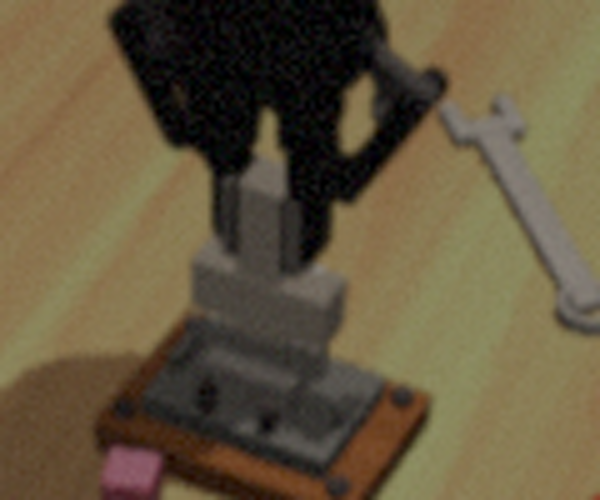

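The block hangs upright and free, about 14 mm above the cheeks, with the plate down. Handing in.

```bash
python3 -m handwheel '[{"x":0,"y":0,"z":0,"ax":0,"ay":0,"az":0},{"x":0,"y":0,"z":0,"ax":0,"ay":0,"az":0},{"x":0,"y":0,"z":0,"ax":0,"ay":0,"az":0},{"x":0,"y":0,"z":0,"ax":0,"ay":0,"az":0},{"x":0,"y":0,"z":0,"ax":0,"ay":0,"az":0},{"x":0,"y":0,"z":0,"ax":0,"ay":0,"az":0},{"x":0,"y":0,"z":0,"ax":0,"ay":0,"az":0},{"x":0,"y":0,"z":0,"ax":0,"ay":0,"az":0}]'; python3 -c "from bench import arm;print(arm.job_done())"
```

```text
clock: 14.1
position: [526.4, -208.0, 97.3]
ee_rot: [-0.681, 0.733, 0.0, -0.0]
contact_force: [-0.3, -0.3, -1.4]
gripper_width: 19.6
grasp_force: 61.8
the job is handed in; nothing more can be done
None
```

The square-gripped block was rocked free with four 7° swings each way and is held upright and still, its underside about 14 mm above the cheeks; the plate looked down in the last picture, the arm never went near the round-knobbed block (not re-checked), and the job was handed in at about 14 s with no verdict returned.

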